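# Lock a tube rack against its fence with the cam-clamped push tube

## Task

Push the sliding tube in by its knob so that its rubber foot shoves the rack of glass test tubes squarely up against the fence and presses it there with about 10 N, 15 at most; the foot is screwed out differently each time, so go by feel. Once the rack is home, throw the cam lever over centre until it lies fully down, so that the tube is clamped with its foot still bearing on the rack. Touch the rack only with the tube, do not strain the lever, and leave the other things where they are.

Things in the scene. Friction and masses are not known exactly. Their poses are not given: they have to be found in the camera images.
- station: Fixed base plate, x -100 to 100, y -165 to 120 mm, 10 mm thick. Origin at bench level; z up, y along the push tube (pushed to -y), x across. A grey guide block (38 mm wide, y 0 to 100, top 60 mm above the bench) carries the tube along x = 0, tube axis 40 mm above the bench, 1 mm side play; only the tube's weight drags until the lever is closed.
- fence_face (a point): Point on the face of the fixed upright steel fence (170 mm long, top 65 mm above the bench) at x = 0 of the station, 35 mm above the bench. The face looks along +y of the station; axes as the station's.
- rack_mid (a point): Loose steel tray rack with ten glass tubes, on the plate between foot and fence: 150 (own x) x 70 mm (own y), tray 45 mm high, tubes to 89 mm, 0.3 to 0.6 kg. Point: tray centre, 22.5 mm above its underside. Starts 10 to 25 mm short of the fence, a few degrees askew; sliding it takes 2 to 8 N. Home: its -y long side flat on the fence face.
- rack_back (a point): Middle of the rack's long side that looks to the fence (35 mm to -y of the rack's centre), 25 mm above its underside; axes as the rack's.
- rod_knob (a point): Centre of the upright black knob on the +y end of the push tube: 26 mm across, 46 mm tall, point half-way up (55 mm above the bench). Tube: loose, 16 mm square, 0.3 kg, axes as the station's. Its -y end bears a rubber foot (44 x 24 mm, gives 1 mm per 10 N) on a stiff screw; its face is 217 to 237 mm to -y of the knob's centre, set differently each time, 15 to 60 mm from the rack at first.
- cam_pin (a point): Axis of the cam lever's hinge: 78 mm above the bench, along the station's y, at x = 0 and y = 50 mm of the station. Axes as the station's.
- lever_end (a point): Free end of the cam lever, on its middle line, 90 mm from the hinge. The lever is a flat steel bar 18 mm wide and 7 mm thick with a black end piece 24 mm wide (along the hinge), 10 mm thick and 34 mm long.
- lever (a joint): Cam lever angle, rad. 0 = open, leaning 0.2 rad from upright to the station's +x; grows as it swings over the top to -x; stopped at 1.75, lying about level and pointing to -x. Starts at 0 to 0.35. A spring resists it (up to about 12 N at the end piece) until about 1.4, past which it pulls itself down; closed, it presses a jaw on the tube.
- rod: The push tube: origin on its axis, 217 mm to -y of the knob's centre; axes as the station's.
- rack: The rack: origin at the centre of its underside.
- vial: Bystander: small amber jar 28 mm across, 46 mm tall, standing on the plate at its +x side.
- collar: Bystander: small steel ring 28 mm across, 12 mm high, lying on the plate at its -x side.
- bottle: Bystander: white bottle 64 mm across, 130 mm tall, left of the station.
- beaker: Bystander: glass beaker 70 mm across, 85 mm tall, right of the station.
Things that resemble listed ones, but are neither listed nor needed, are in the scene too. What is shaped like the rod but yellow is not meant. What is shaped like the rack but orange is not meant.

How it is judged:
By the outcome, as a careful person would: the job done as asked, in the order asked, and still so for the second after the job is handed in, with the robot touching nothing.
It also fails if it takes over 67 s, if anything falls off the work surface, if the arm or the gripper's body presses on something with over 40 N, if the wrist force passes 120 N, or if a joint passes its speed limit or range.

## Robot

A 6-joint arm with a two-finger parallel gripper is mounted at the origin on the work surface. World frame = base frame: x ahead of the robot, y to its left, z up, the work surface at z = 0. Lengths are in mm, angles in rad, forces in N, time in s.
With the tool pointing down it reaches from about 350 to 875 mm from the base axis. Payload 4.2 kg.
Tool frame: the origin (TCP) lies between the finger pads; the fingertips stand 17 mm ahead of it and the grasp point (between the pads) lies 2 mm behind it (nose_length is the distance from the TCP to the fingertips, in mm); z points along the fingers, y is the direction in which the jaws open and shut (so a half turn about z gives the same grasp; the last joint's range is limited). The gripper opens to 85 mm and grips with 20 to 120 N. Pads are 22 mm wide; open, the fingers measure 114 mm over their backs; the gripper's body (76 mm by 85 mm) begins 54 mm behind the grasp point. The pads swing forward as they close: fully open they stand 13 mm farther back than shut.
Start: joints at [-1.058, 0.385, 0.008, 0, -1.194, -0.259], TCP at [156.944, -604.953, 248.312] pointing down, gripper open.
Joint ranges: [-3.14, 3.14], [-1.21, 2.06], [-1.07, 1.41], [-3.16, 2.05], [-2.99, -0.16], [-3.1, 3.1]. Speed limits (rad/s): [2.79, 2.79, 3.14, 3.14, 3.14, 3.14].

## Interface

Orientations are given as a unit quaternion [x, y, z, w].
In Python, from bench import * gives the robot as it stands.
- The arm moves only by the tool jog_arm, never from a script. Its argument "increments" is a list of rows, each a list of 4 numbers: the shift along the tool's x, y, z in m, then the turn about the tool's z in degrees. A call has 1 to 10 rows; each row is the pose to reach, as a shift and turn from the pose measured when the call began, along the tool's axes at that moment; what a row does not reach only later rows make up. A row lasts 1/8 s, in which the tool goes at most 62.5 mm and 10.7 degrees, less where a joint would pass 70% of its speed; a pose out of reach is approached as far as the arm can. A call with a gripper value outside its range is refused whole. "hand" is the gripper's target within -1 to 1 (fully open at 1, half-way at 0, shut at -1), set as the call begins (left out, the last holds). The fingers move at their own pace and stop on an object; the grip force is fixed at half the most. Time passes only in rows, so rows that repeat a pose let the fingers close. It gives the time, the measured TCP pose, the force and the opening at its end, in the units of the state.
- read_state(): the state, without advancing time (a new reading comes with each control period).
- get_image(name): name is "side" or "top"; returns the picture (384x512x3 uint8, red, green, blue); there is no depth.
- calibration(name): a dict with "fx", "fy", "cx", "cy" (pixels), "D" ([k1, k2, p1, p2, k3] as OpenCV has them; the pictures are not rectified), "position" and "rotation" of the camera in the world. Camera axes: x right, y up, looking along -z (the intrinsics and any distortion apply to the point x, -y, -z); pixel columns grow to the right and rows downward; lengths in mm; the calibration is good to about 2 mm. A picture is of the moment at which its call begins. calibration takes no time and is no camera call.
- job_done(): hands the job in, once; it reports no verdict.
The state is a dict: "clock": time; "joints": joint angles; "joint_vel": joint speeds; "joint_efforts": joint torques, N m; "position": TCP position; "ee_rot": TCP orientation; "contact_force": force on the tool from outside, world axes, zero at the start; "wrist_torque": the same for the moment, N m; "gripper_width": finger opening in mm.
Only numpy, scipy, OpenCV 4.12 (cv2) and the standard library are available. Lean on these libraries where they do the work, as an engineer would, in place of code of your own. Each camera call takes 0.05 s, during which the arm holds its last target.

## Working session

There is one attempt and no reset: what is moved stays moved. The work goes in short steps, Python scripts to look and compute and a tool call to move; the robot and the scene stay as the last step left them, time stands still between calls to the robot, and variables do not carry over. Pictures are saved under pics/ and viewed, and the job is handed in when it is done.

Besides the shell and the picture viewer there is one more tool, called after "Request:" as name(argument=value, ...) on one line, values as JSON. jog_arm: Moves the arm, as the interface text tells. Its arguments: {"type":"object","properties":{"increments":{"type":"array"},"hand":{"type":"number"}},"required":["increments"]}

```bash
ls; mkdir -p pics; python3 - <<'E'
from bench import *
import cv2
s=read_state(); print(s)
for n in("side","top"):
    print(n,calibration(n))
    cv2.imwrite(f"pics/{n}0.png",get_image(n)[:,:,::-1])
E
```

```text
pics
{'clock': 0.0, 'joints': array([-1.05837641e+00,  3.85532112e-01,  6.62308890e-03, -5.01266465e-04,
       -1.19401578e+00, -2.58579780e-01]), 'joint_vel': array([ 0.0015129 ,  0.00154621,  0.00083012, -0.00053796, -0.00069042,
        0.00080066]), 'joint_efforts': array([ 1.18584667e-03, -3.92287517e+01,  1.88409913e+01,  4.18645084e+00,
       -4.64533368e-03, -9.16405085e-07]), 'position': array([ 156.81855245, -604.43279088,  247.23490301]), 'ee_rot': array([-1.26487797e-01,  9.91967565e-01,  1.07373165e-03, -1.84320213e-04]), 'contact_force': array([-0.265822  , -0.37147619, -0.30722603]), 'wrist_torque': array([-0.04151369,  0.03986208, -0.05126287]), 'gripper_width': 85.17415946405869}
side {'fx': 376.8824025778406, 'fy': 376.8824025778406, 'cx': 254.1580117108897, 'cy': 191.87616091080574, 'D': array([-0.02701275,  0.        ,  0.        ,  0.        ,  0.        ]), 'position': array([377.35639993, 992.83677112, 790.83254145]), 'rotation': array([-0.00784214,  0.47378211,  0.87977769, -0.03821283])}
top {'fx': 433.29606858762224, 'fy': 433.29606858762224, 'cx': 257.6180473120359, 'cy': 199.38220790309947, 'D': array([-0.05154725,  0.        ,  0.        ,  0.        ,  0.        ]), 'position': array([ 301.88853683,  -17.46803507, 1529.52666128]), 'rotation': array([-0.04224413,  0.03930114,  0.71006405, -0.70176912])}
```

```bash
python3 - <<'E'
import cv2
for n in("side","top"):
    a=cv2.imread(f"pics/{n}0.png"); cv2.imwrite(f"pics/{n}0b.png",cv2.resize(a,(800,600),interpolation=cv2.INTER_CUBIC))
E
```

```text
(no output)
```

View pics/side0b.png

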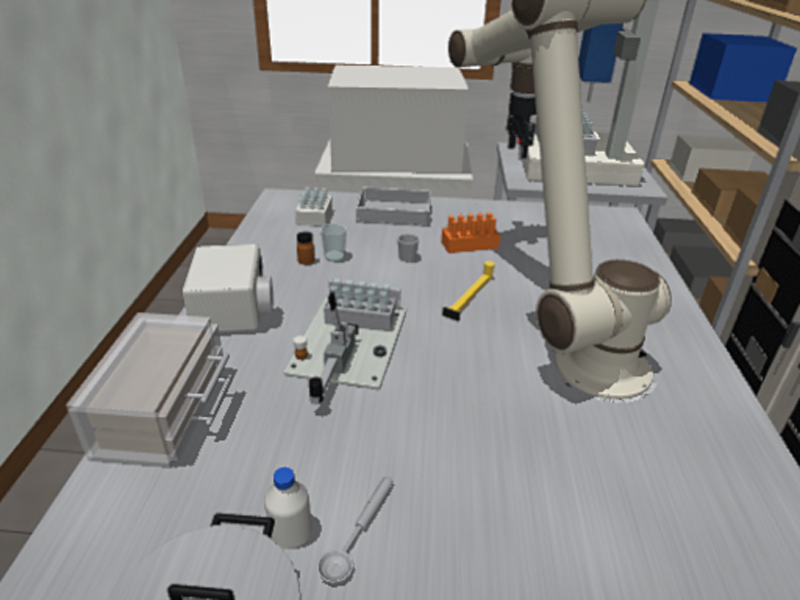

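View pics/top0b.png

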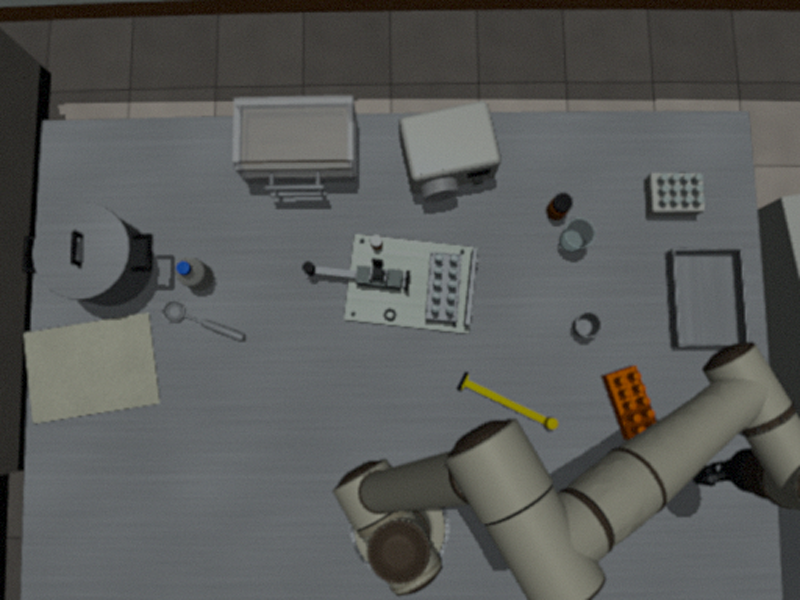

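The top view shows the station (800x600 picture) around (410,283), with the knob at (309,268), the guide block at (382,277), the lever at (377,265), the rack at (443,288) and the fence at about (470,290). I'll enlarge that area.

```bash
python3 - <<'E'
import cv2
a=cv2.imread("pics/top0.png")[140:222,180:320]; cv2.imwrite("pics/topc.png",cv2.resize(a,None,fx=5.7,fy=5.7,interpolation=cv2.INTER_CUBIC))
a=cv2.imread("pics/side0.png")[170:270,170:280]; cv2.imwrite("pics/sidec.png",cv2.resize(a,None,fx=6,fy=6,interpolation=cv2.INTER_CUBIC))
E
```

```text
(no output)
```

View pics/topc.png

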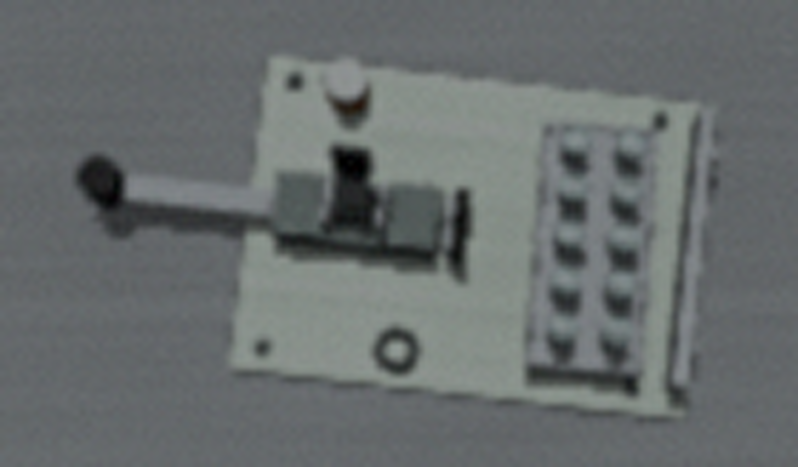

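View pics/sidec.png

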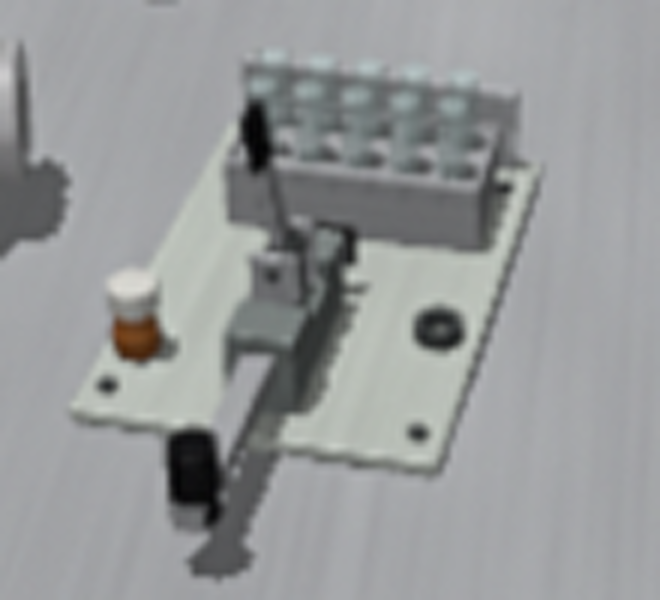

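The crop shows the plate corners at (270,57), (715,105), (685,415) and (232,370). The knob top is at (100,178), the lever end at (352,160) and the foot at (460,232). Rack tray corners are at (545,124), (655,132), (632,380) and (528,370).

```bash
cat > h.py <<'E'
import numpy as np, cv2
from scipy.spatial.transform import Rotation as R
from bench import *
def ray(n,px):
    c=calibration(n); K=np.array([[c['fx'],0,c['cx']],[0,c['fy'],c['cy']],[0,0,1]])
    u=cv2.undistortPoints(np.array([[px]],float),K,np.array(c['D']))[0,0]
    d=R.from_quat(c['rotation']).apply([u[0],-u[1],-1]); return np.array(c['position']),d
def hit(n,px,z):
    p,d=ray(n,px); return p+d*(z-p[2])/d[2]
def proj(n,P):
    c=calibration(n); K=np.array([[c['fx'],0,c['cx']],[0,c['fy'],c['cy']],[0,0,1]])
    q=R.from_quat(c['rotation']).inv().apply(np.atleast_2d(P)-c['position'])*[1,-1,-1]
    return cv2.projectPoints(q,np.zeros(3),np.zeros(3),K,np.array(c['D']))[0][:,0]
def st(ox,oy,th,p):
    p=np.atleast_2d(p).astype(float);c,s=np.cos(th),np.sin(th)
    return np.c_[ox+c*p[:,0]-s*p[:,1],oy+s*p[:,0]+c*p[:,1],p[:,2]]
T=lambda x,y:(x/5.7+180-.41,y/5.7+140-.41)
S=lambda x,y:(x/6+170-.41,y/6+170-.41)
E
cat > a.py <<'E'
from h import *
from scipy.optimize import least_squares
pl=[(100,120,10),(100,-165,10),(-100,-165,10),(-100,120,10)]
pt=[T(270,57),T(715,105),T(685,415),T(232,370)]
ps=[S(72,412),S(540,165),S(440,472)]; pls=[pl[0],pl[2],pl[3]]
f=lambda v:np.r_[(proj("top",st(*v,pl))-pt).ravel(),(proj("side",st(*v,pls))-ps).ravel()]
r=least_squares(f,[600,0,0]); print(r.x,r.fun.round(1))
v=r.x
for n in ["top"]:
    for w in [st(*v,p) for p in [(0,50,78)]]: print(w)
c,s=np.cos(v[2]),np.sin(v[2])
def loc(w): d=w[:2]-v[:2]; return np.array([c*d[0]+s*d[1],-s*d[0]+c*d[1]])
print("knob",hit("top",T(100,178),78),loc(hit("top",T(100,178),78)))
print("knob base/top side",loc(hit("side",S(193,435),78)))
print("levertop",loc(hit("top",T(352,160),166)), )
print("foot",loc(hit("top",T(462,232),45)))
for p in [(545,124),(655,132),(632,380),(528,370)]: print("rack",loc(hit("top",T(*p),55)))
for k in [(0,150,78),(0,-127,50),(0,50,78),(0,-120,65)]: 
    q=proj("top",st(*v,k))[0]; print(k,(q+.41-[180,140])*5.7, (proj("side",st(*v,k))[0]+.41-170)*6)
E
python3 a.py
```

```text
[ 5.45361332e+02 -8.14477803e+00 -1.17492899e-01] [-1.   0.1  0.1 -0.2  0.1  1.  -0.8  0.4 -0.7 -0.5 -0.2 -0.8 -0.2 -1.3]
[[551.22247037  41.51050427  78.        ]]
knob [570.53726314 192.42414149  78.        ] [  1.49111637 202.13731854]
knob base/top side [  2.31643732 199.55079917]
levertop [11.75288992 48.00955263]
foot [ -3.04428186 -15.84066423]
rack [ 66.68394679 -59.1513661 ]
rack [  68.80594731 -126.07230513]
rack [ -83.25791807 -126.83885635]
rack [-83.82554348 -64.17935273]
(0, 150, 78) [186.21790704 189.41269014] [228.18324661 370.61216786]
(0, -127, 50) [645.01857156 244.83397448] [365.38585396 118.80623747]
(0, 50, 78) [352.72265913 206.71214193] [283.46533742 252.65478213]
(0, -120, 65) [635.29675013 239.77471725] [362.2144651  103.89056831]
```

Fit residuals are around 1 px and the sizes agree: rack about 150x66 mm, and the knob at station (about 2, 201). The foot face is near y -20, the rack's near face about -60 and slightly askew, and the lever is about 0.1 rad from upright. My plan is to shut the fingers and push the knob from its +y side.

```bash
cat >> h.py <<'E'
V=(545.4+1.5,-8.1,-0.1175)
def goal(sx,sy,z,V=V):
    s=read_state(); M=R.from_quat(s['ee_rot']).as_matrix()
    d=M.T@(st(*V,(sx,sy,z))[0]-s['position'])/1000
    x=M[:,0]; yaw=np.degrees(np.arctan2(x[1],x[0])); want=180+np.degrees(V[2])
    dy=(yaw-want+180)%360-180
    print("goal",d.round(4),"turn",round(dy,2))
def where():
    s=read_state(); p=s['position'];c,n=np.cos(V[2]),np.sin(V[2]);d=p[:2]-V[:2]
    f=s['contact_force']
    print("t",round(s['clock'],2),"st",np.round([c*d[0]+n*d[1],-n*d[0]+c*d[1],p[2]],2),"F st",np.round([c*f[0]+n*f[1],-n*f[0]+c*f[1],f[2]],2),"w",round(s['gripper_width'],1))
E
python3 -c "
from h import *
where(); goal(0,250,230)
P=[hit('top',T(690,250),65)]
print(P)"
```

```text
t 0.1 st [-317.47 -638.02  247.34] F st [ 0.12 -0.12  0.54] w 85.7
goal [-0.6179  0.7124  0.0187] turn 21.26
[array([ 524.70459007, -159.99628892,   65.        ])]
```

Request:
jog_arm(increments=[[-0.03,0.04,0,2],[-0.07,0.08,0,4],[-0.11,0.125,0,6],[-0.15,0.17,0,8],[-0.19,0.22,0,10],[-0.23,0.265,0,12],[-0.27,0.31,0,14],[-0.31,0.355,0,16],[-0.35,0.4,0,18],[-0.39,0.445,0,21]], hand=-1)

```text
clock: 1.35
position: [423.0, -73.9, 248.2]
ee_rot: [0.057, 0.998, 0.001, -0.0]
contact_force: [1.1, -0.9, -0.1]
gripper_width: 0.2
```

```bash
python3 -c "
from h import *
where(); goal(0,250,230)"
```

```text
t 1.35 st [-115.38  -79.86  248.2 ] F st [ 1.22 -0.79 -0.05] w 0.2
goal [-0.1165  0.3294  0.0188] turn 0.2
```

Request:
jog_arm(increments=[[-0.02,0.05,0,0],[-0.04,0.1,0,0],[-0.06,0.15,0,0],[-0.08,0.2,0,0.2],[-0.1,0.26,0,0.2],[-0.116,0.32,0,0.2],[-0.116,0.33,0.02,0.2],[-0.116,0.33,0.02,0.2]])

```text
clock: 2.35
position: [574.6, 241.2, 226.0]
ee_rot: [0.058, 0.998, -0.001, -0.003]
contact_force: [-0.2, -0.6, 0.3]
gripper_width: -0.1
```

```bash
python3 -c "
from h import *
where(); goal(0,250,53)
cv2.imwrite('pics/top1.png',cv2.resize(get_image('top')[120:230,150:320,::-1],None,fx=4.5,fy=4.5,interpolation=2))
cv2.imwrite('pics/side1.png',cv2.resize(get_image('side')[150:290,150:300,::-1],None,fx=4,fy=4,interpolation=2))
"
```

```text
t 2.35 st [ -1.73 250.78 225.96] F st [-0.11 -0.66  0.34] w -0.1
goal [-0.0026 -0.0005  0.1729] turn 0.06
```

View pics/top1.png

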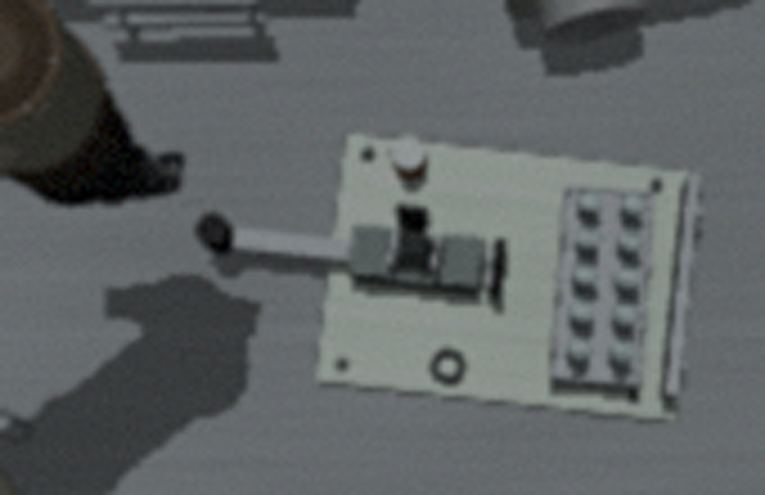

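View pics/side1.png

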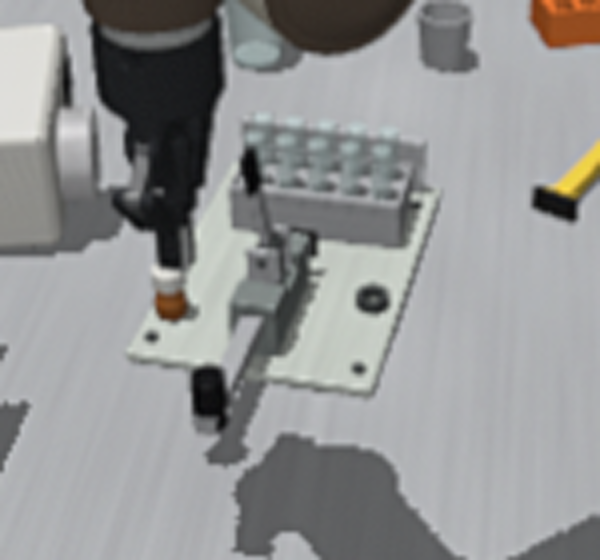

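The top view shows the shut fingers at about (175,165), clear behind the knob at (215,233). The side view shows a clear way down. Descending.

Request:
jog_arm(increments=[[-0.003,0,0.04,0],[-0.003,0,0.08,0],[-0.003,0,0.12,0],[-0.003,0,0.15,0],[-0.003,0,0.172,0],[-0.003,0,0.172,0],[-0.003,0,0.172,0]])

```text
clock: 3.32
position: [579.5, 240.0, 58.7]
ee_rot: [0.059, 0.998, 0.001, 0.001]
contact_force: [-0.1, 1.0, -0.3]
gripper_width: -0.1
```

```bash
python3 -c "
from h import *
where(); goal(0,230,53)
cv2.imwrite('pics/top2.png',cv2.resize(get_image('top')[120:230,150:320,::-1],None,fx=4.5,fy=4.5,interpolation=2))
"
```

```text
t 3.33 st [  3.26 250.17  58.65] F st [-0.21  1.01 -0.29] w -0.1
goal [ 0.0033 -0.0202  0.0056] turn -0.02
```

View pics/top2.png

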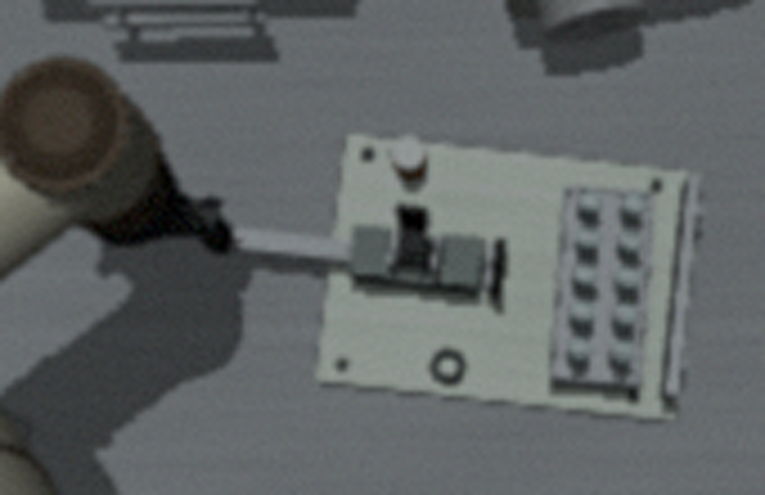

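Request:
jog_arm(increments=[[0.003,-0.004,0.004,0],[0.003,-0.008,0.005,0],[0.003,-0.011,0.005,0],[0.003,-0.014,0.005,0],[0.003,-0.017,0.005,0],[0.003,-0.02,0.005,0]])

```text
clock: 4.12
position: [574.9, 221.4, 54.3]
ee_rot: [0.059, 0.998, 0.002, 0.002]
contact_force: [-0.2, 2.7, 1.6]
gripper_width: 0.2
```

```bash
python3 -c "
from h import *
where()"
```

```text
t 4.12 st [  0.91 231.16  54.28] F st [-0.52  2.62  1.58] w 0.2
```

Request:
jog_arm(increments=[[0,-0.003,0,0],[0,-0.005,0,0],[0,-0.0075,0,0],[0,-0.01,0,0],[0,-0.0125,0,0],[0,-0.015,0,0],[0,-0.0175,0,0],[0,-0.02,0,0]])

```text
clock: 5.12
position: [572.7, 201.4, 54.3]
ee_rot: [0.059, 0.998, 0.002, 0.002]
contact_force: [0.0, 3.2, 2.5]
gripper_width: 0.2
```

```bash
python3 -c "
from h import *
where()
cv2.imwrite('pics/top3.png',cv2.resize(get_image('top')[120:230,150:320,::-1],None,fx=4.5,fy=4.5,interpolation=2))
"
```

```text
t 5.12 st [  1.02 211.1   54.32] F st [-0.33  3.15  2.53] w 0.2
```

View pics/top3.png

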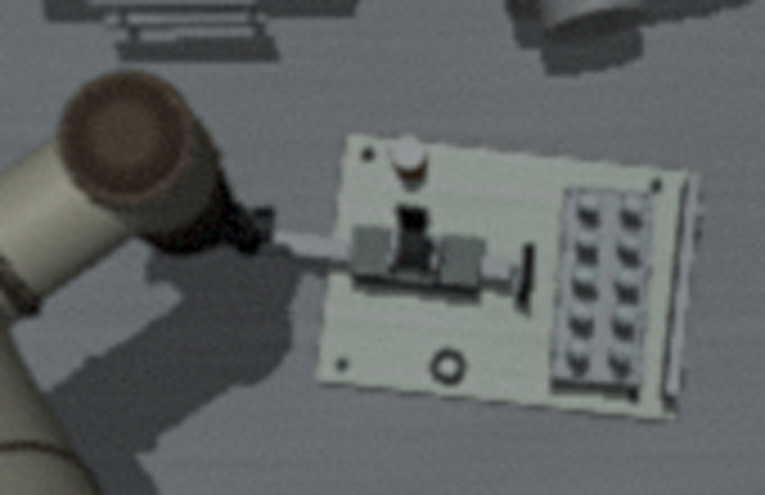

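The foot moved from column 500 to 527, and about 24 mm remains to the rack at column 562. Drag is around 2–3 N, so I'll keep going.

Request:
jog_arm(increments=[[0,-0.0025,0,0],[0,-0.005,0,0],[0,-0.0075,0,0],[0,-0.01,0,0],[0,-0.0125,0,0],[0,-0.015,0,0],[0,-0.0175,0,0],[0,-0.02,0,0]])

```text
clock: 6.18
position: [570.4, 181.3, 54.3]
ee_rot: [0.059, 0.998, 0.002, 0.002]
contact_force: [0.9, 4.8, 3.7]
gripper_width: 0.2
```

```bash
python3 -c "
from h import *
where()"
```

```text
t 6.17 st [  1.09 190.87  54.35] F st [0.36 4.89 3.7 ] w 0.2
```

Request:
jog_arm(increments=[[0,-0.0015,0,0],[0,-0.003,0,0],[0,-0.0045,0,0],[0,-0.006,0,0],[0,-0.0075,0,0],[0,-0.009,0,0]])

```text
clock: 6.92
position: [569.8, 173.3, 54.5]
ee_rot: [0.059, 0.998, 0.003, 0.003]
contact_force: [0.4, 6.8, 3.0]
gripper_width: -0.1
```

```bash
python3 -c "
from h import *
where()
cv2.imwrite('pics/top4.png',cv2.resize(get_image('top')[120:230,150:320,::-1],None,fx=4.5,fy=4.5,interpolation=2))
"
```

```text
t 6.92 st [  1.5  182.83  54.5 ] F st [-0.39  6.78  3.04] w -0.1
```

View pics/top4.png

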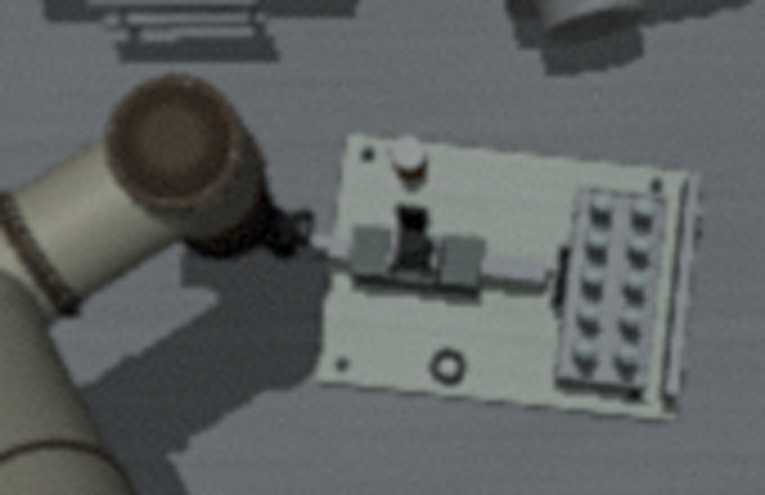

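The foot at (562,278) now touches the rack and has moved it about 8 mm. Roughly 13 mm remains to the fence face at about column 680. Sliding force is about 6–7 N.

Request:
jog_arm(increments=[[0.001,-0.002,0,0],[0.001,-0.003,0,0],[0.001,-0.0045,0,0],[0.001,-0.006,0,0],[0.001,-0.0075,0,0],[0.001,-0.009,0,0]])

```text
clock: 7.72
position: [568.3, 165.1, 54.6]
ee_rot: [0.058, 0.998, 0.004, 0.004]
contact_force: [0.8, 5.8, 2.6]
gripper_width: -0.4
```

```bash
python3 -c "
from h import *
where()
cv2.imwrite('pics/top5.png',cv2.resize(get_image('top')[140:220,210:320,::-1],None,fx=7,fy=7,interpolation=2))
"
```

```text
t 7.72 st [  0.97 174.56  54.61] F st [0.09 5.89 2.61] w -0.4
```

View pics/top5.png

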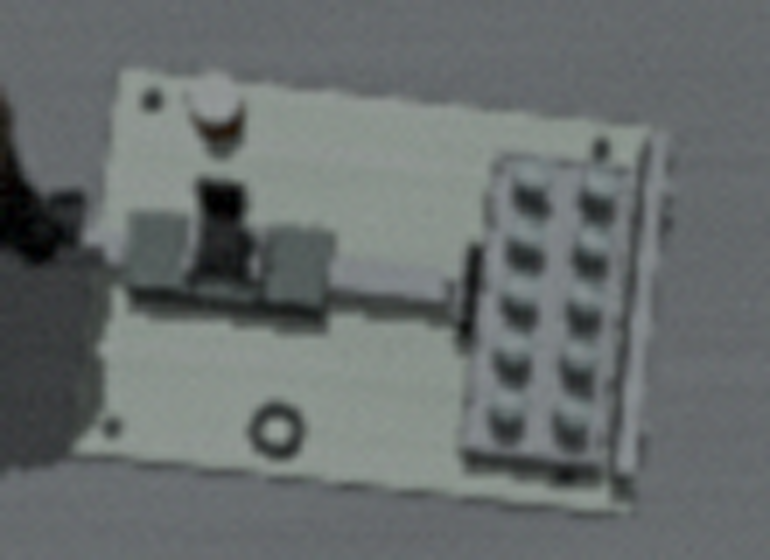

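The rack edge runs (628,165) to (602,470) and the fence face is about 10 px farther on, so 4–6 mm is left. Smaller steps from here, reading force each time.

Request:
jog_arm(increments=[[0,-0.0015,0,0],[0,-0.0025,0,0],[0,-0.0035,0,0]])

```text
clock: 8.15
position: [568.3, 162.2, 54.6]
ee_rot: [0.058, 0.998, 0.005, 0.004]
contact_force: [1.0, 5.6, 2.7]
gripper_width: -0.0
```

Request:
jog_arm(increments=[[0,-0.001,0,0],[0,-0.002,0,0]])

```text
clock: 8.4
position: [568.4, 161.1, 54.7]
ee_rot: [0.058, 0.998, 0.005, 0.005]
contact_force: [0.3, 6.8, 2.5]
gripper_width: 0.4
```

```bash
python3 -c "
from h import *
where()
cv2.imwrite('pics/top6.png',cv2.resize(get_image('top')[150:215,270:315,::-1],None,fx=9,fy=9,interpolation=2))
"
```

```text
t 8.4 st [  1.51 170.57  54.69] F st [-0.51  6.75  2.51] w 0.4
```

View pics/top6.png

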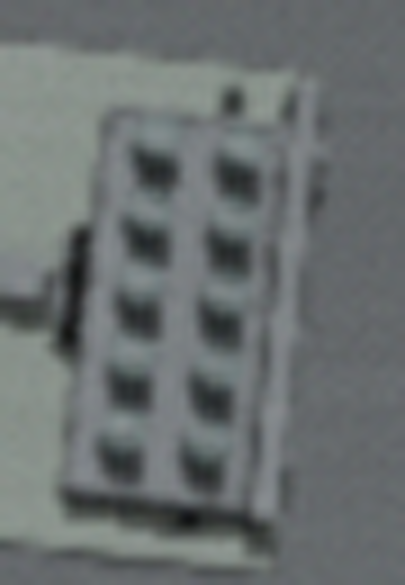

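The gap is now only a few pixels (about 1–3 mm). Stepping on by feel.

Request:
jog_arm(increments=[[0,-0.0015,0,0],[0,-0.002,0,0]])

```text
clock: 8.7
position: [568.6, 160.3, 55.0]
ee_rot: [0.058, 0.998, 0.006, 0.006]
contact_force: [-1.2, 8.8, 3.2]
gripper_width: -0.5
```

Request:
jog_arm(increments=[[0,-0.0015,0,0],[0,-0.002,0,0]])

```text
clock: 8.95
position: [568.9, 159.8, 55.3]
ee_rot: [0.058, 0.998, 0.007, 0.007]
contact_force: [-1.0, 9.8, 3.7]
gripper_width: 0.2
```

```bash
python3 -c "
from h import *
where()"
```

```text
t 8.95 st [  2.12 169.31  55.31] F st [-2.14  9.65  3.71] w 0.2
```

```bash
python3 -c "
from h import *
cv2.imwrite('pics/top7.png',cv2.resize(get_image('top')[150:215,270:315,::-1],None,fx=9,fy=9,interpolation=2))
"
```

```text
(no output)
```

View pics/top7.png

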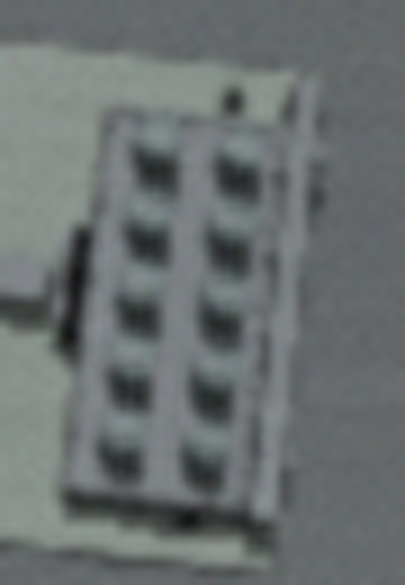

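```bash
python3 -c "
from h import *
im=get_image('top').astype(np.float32).mean(2); im0=cv2.imread('pics/top0.png').astype(np.float32).mean(2)
ys=np.arange(-64,-172,-2.)
for lab,I in(('0',im0),('now',im)):
  for xs in (np.arange(45,62,2.),np.arange(-75,-55,2.),):
    acc=0
    for x in xs:
        q=proj('top',st(*V,[(x,y,60) for y in ys])).astype(np.float32)
        acc=acc+cv2.remap(I,q[:,0].reshape(1,-1),q[:,1].reshape(1,-1),cv2.INTER_LINEAR)[0]
    print(lab,xs[0]);print(' '.join(f'{int(y)}:{int(a)}' for y,a in zip(ys,acc/len(xs))))
"
```

```text
0 45.0
-64:120 -66:121 -68:115 -70:105 -72:101 -74:98 -76:102 -78:104 -80:104 -82:103 -84:103 -86:107 -88:114 -90:120 -92:124 -94:125 -96:125 -98:124 -100:117 -102:108 -104:94 -106:91 -108:93 -110:96 -112:98 -114:100 -116:101 -118:104 -120:107 -122:111 -124:116 -126:119 -128:125 -130:131 -132:135 -134:136 -136:137 -138:137 -140:137 -142:137 -144:130 -146:116 -148:96 -150:83 -152:100 -154:117 -156:124 -158:120 -160:108 -162:101 -164:96 -166:98 -168:100 -170:101
0 -75.0
-64:107 -66:115 -68:123 -70:122 -72:117 -74:103 -76:93 -78:88 -80:85 -82:85 -84:82 -86:81 -88:87 -90:98 -92:112 -94:121 -96:126 -98:126 -100:125 -102:122 -104:112 -106:99 -108:89 -110:79 -112:79 -114:78 -116:78 -118:79 -120:85 -122:97 -124:108 -126:115 -128:117 -130:118 -132:124 -134:130 -136:133 -138:136 -140:137 -142:133 -144:124 -146:101 -148:83 -150:85 -152:104 -154:123 -156:127 -158:123 -160:106 -162:95 -164:96 -166:98 -168:101 -170:101
now 45.0
-64:140 -66:139 -68:140 -70:140 -72:141 -74:140 -76:135 -78:126 -80:113 -82:112 -84:118 -86:123 -88:125 -90:117 -92:107 -94:97 -96:97 -98:99 -100:101 -102:103 -104:103 -106:102 -108:104 -110:110 -112:119 -114:124 -116:127 -118:127 -120:123 -122:117 -124:107 -126:96 -128:96 -130:97 -132:102 -134:104 -136:105 -138:106 -140:108 -142:112 -144:115 -146:111 -148:107 -150:105 -152:115 -154:124 -156:126 -158:121 -160:111 -162:103 -164:98 -166:101 -168:103 -170:104
now -75.0
-64:138 -66:139 -68:139 -70:140 -72:139 -74:135 -76:125 -78:112 -80:111 -82:117 -84:124 -86:128 -88:121 -90:110 -92:94 -94:88 -96:83 -98:83 -100:83 -102:81 -104:84 -106:91 -108:106 -110:121 -112:127 -114:128 -116:127 -118:125 -120:120 -122:102 -124:89 -126:82 -128:80 -130:82 -132:83 -134:85 -136:89 -138:96 -140:109 -142:117 -144:117 -146:111 -148:104 -150:100 -152:112 -154:126 -156:129 -158:124 -160:107 -162:97 -164:98 -166:101 -168:104 -170:104
```

The profiles show the gap essentially closed. Both ends of the rack are within about 1 mm of contact. I'll press a bit further.

Request:
jog_arm(increments=[[0,-0.0015,0,0],[0,-0.002,0,0],[0,-0.002,0,0]])

```text
clock: 9.43
position: [569.1, 159.3, 55.6]
ee_rot: [0.058, 0.998, 0.009, 0.007]
contact_force: [-1.0, 7.6, 3.5]
gripper_width: -0.2
```

```bash
python3 -c "
from h import *
where(); print(read_state()['joint_efforts'].round(2))"
```

```text
t 9.43 st [  2.4  168.83  55.63] F st [-1.93  7.45  3.51] w -0.2
[-4.860e+00 -3.806e+01  1.032e+01  3.400e+00 -9.000e-01  3.000e-02]
```

Request:
jog_arm(increments=[[0.001,-0.0015,0,0],[0.001,-0.0025,0,0],[0.001,-0.0025,0,0]])

```text
clock: 9.8
position: [568.8, 158.4, 56.1]
ee_rot: [0.057, 0.998, 0.01, 0.009]
contact_force: [0.2, 8.4, 4.0]
gripper_width: -0.1
```

Request:
jog_arm(increments=[[0,-0.0015,0,0],[0,-0.0025,0,0],[0,-0.0025,0,0]])

```text
clock: 10.18
position: [569.2, 157.5, 56.5]
ee_rot: [0.057, 0.998, 0.011, 0.01]
contact_force: [-1.8, 9.2, 4.1]
gripper_width: 0.0
```

```bash
python3 -c "
from h import *
where(); print(read_state()['joint_efforts'].round(2))"
```

```text
t 10.18 st [  2.68 167.11  56.55] F st [-2.89  8.93  4.05] w 0.0
[-5.060e+00 -3.775e+01  1.011e+01  3.390e+00 -9.600e-01  3.000e-02]
```

```bash
cat > prof.py <<'E'
from h import *
im=get_image('top'); cv2.imwrite('pics/prof%d.png'%int(read_state()['clock']*100),im[:,:,::-1]);im=im.astype(np.float32).mean(2)
ys=np.arange(-72,-92,-1.);ys2=np.arange(-138,-154,-1.)
for x0 in (-70,-30,30,50):
  for yy in(ys,ys2):
    acc=0
    for x in range(x0-6,x0+7,2):
        q=proj('top',st(*V,[(x,y,60) for y in yy])).astype(np.float32)
        acc=acc+cv2.remap(im,q[:,0].reshape(1,-1),q[:,1].reshape(1,-1),cv2.INTER_LINEAR)[0]/7
    print(x0,' '.join(f'{int(y)}:{int(a)}' for y,a in zip(yy,acc)))
where()
E
python3 prof.py
```

```text
-70 -72:140 -73:138 -74:136 -75:134 -76:130 -77:123 -78:117 -79:112 -80:114 -81:118 -82:121 -83:124 -84:127 -85:130 -86:131 -87:128 -88:124 -89:120 -90:113 -91:102
-70 -138:87 -139:96 -140:106 -141:114 -142:116 -143:118 -144:119 -145:116 -146:113 -147:110 -148:107 -149:107 -150:107 -151:110 -152:116 -153:122
-30 -72:88 -73:80 -74:72 -75:66 -76:68 -77:70 -78:72 -79:78 -80:88 -81:99 -82:108 -83:114 -84:121 -85:127 -86:129 -87:126 -88:124 -89:122 -90:118 -91:114
-30 -138:114 -139:115 -140:117 -141:119 -142:119 -143:120 -144:119 -145:115 -146:110 -147:106 -148:102 -149:99 -150:96 -151:98 -152:106 -153:115
30 -72:141 -73:140 -74:138 -75:136 -76:133 -77:127 -78:119 -79:112 -80:109 -81:109 -82:110 -83:112 -84:116 -85:120 -86:125 -87:126 -88:125 -89:124 -90:122 -91:120
30 -138:108 -139:109 -140:109 -141:110 -142:111 -143:114 -144:117 -145:118 -146:116 -147:114 -148:112 -149:110 -150:110 -151:109 -152:110 -153:115
50 -72:140 -73:140 -74:140 -75:138 -76:135 -77:133 -78:127 -79:121 -80:114 -81:111 -82:113 -83:117 -84:120 -85:123 -86:125 -87:127 -88:126 -89:121 -90:116 -91:110
50 -138:97 -139:99 -140:101 -141:106 -142:110 -143:115 -144:115 -145:113 -146:110 -147:107 -148:105 -149:102 -150:101 -151:106 -152:114 -153:121
t 10.22 st [  2.69 167.13  56.54] F st [-1.82  8.31  4.39] w 0.1
```

Rack and fence edges are now parallel within about 0.2 mm and in contact. Foot force is perhaps 6 N, so I'll press more.

Request:
jog_arm(increments=[[0.001,-0.0015,0.001,0],[0.001,-0.0025,0.001,0],[0.001,-0.003,0.001,0],[0.001,-0.0035,0.001,0]])

```text
clock: 10.72
position: [569.3, 157.0, 56.6]
ee_rot: [0.056, 0.998, 0.013, 0.012]
contact_force: [-0.8, 11.2, 6.3]
gripper_width: 0.1
```

```bash
python3 -c "
from h import *
where(); print(read_state()['joint_efforts'].round(2))"
```

```text
t 10.72 st [  2.93 166.6   56.56] F st [-2.11 11.06  6.33] w 0.1
[-6.980e+00 -3.691e+01  8.890e+00  3.580e+00 -1.350e+00  3.000e-02]
```

Request:
jog_arm(increments=[[0.001,-0.002,0.001,0],[0.001,-0.003,0.001,0],[0.001,-0.0037,0.001,0],[0.001,-0.0037,0.001,0]])

```text
clock: 11.22
position: [569.7, 156.6, 56.9]
ee_rot: [0.056, 0.998, 0.016, 0.015]
contact_force: [-2.0, 12.3, 6.4]
gripper_width: 0.4
```

```bash
python3 prof.py; python3 -c "
from h import *
print(read_state()['joint_efforts'].round(2))"
```

```text
-70 -72:141 -73:139 -74:136 -75:133 -76:128 -77:120 -78:112 -79:105 -80:106 -81:109 -82:112 -83:117 -84:122 -85:126 -86:130 -87:128 -88:127 -89:125 -90:118 -91:110
-70 -138:81 -139:89 -140:97 -141:105 -142:110 -143:114 -144:118 -145:117 -146:115 -147:112 -148:111 -149:110 -150:110 -151:112 -152:117 -153:122
-30 -72:94 -73:82 -74:70 -75:61 -76:61 -77:62 -78:64 -79:71 -80:84 -81:97 -82:108 -83:115 -84:121 -85:128 -86:130 -87:128 -88:126 -89:124 -90:119 -91:112
-30 -138:114 -139:116 -140:117 -141:118 -142:118 -143:118 -144:117 -145:114 -146:111 -147:107 -148:104 -149:102 -150:99 -151:101 -152:109 -153:116
30 -72:141 -73:140 -74:138 -75:136 -76:133 -77:126 -78:118 -79:111 -80:108 -81:109 -82:110 -83:112 -84:117 -85:121 -86:125 -87:127 -88:127 -89:127 -90:126 -91:123
30 -138:108 -139:109 -140:110 -141:110 -142:112 -143:114 -144:116 -145:117 -146:115 -147:113 -148:111 -149:109 -150:109 -151:110 -152:111 -153:116
50 -72:140 -73:140 -74:140 -75:138 -76:135 -77:132 -78:126 -79:120 -80:113 -81:110 -82:113 -83:116 -84:120 -85:123 -86:125 -87:127 -88:127 -89:123 -90:118 -91:112
50 -138:97 -139:99 -140:102 -141:106 -142:111 -143:116 -144:116 -145:113 -146:111 -147:107 -148:105 -149:103 -150:102 -151:107 -152:113 -153:120
t 11.28 st [  3.29 166.19  56.86] F st [-2.34 12.12  6.67] w -0.1
[ -7.22 -36.2    8.68   3.57  -1.29   0.04]
```

Wrist force is 12 N, which leaves about 10 N at the foot after drag. Before releasing I'll compare the rack pose between the last frames for any movement.

```bash
ls pics; python3 - <<'E'
from h import *
import glob
fs=sorted(glob.glob('pics/prof*.png'),key=lambda s:int(s[9:-4]))
A=cv2.imread(fs[0]);B=cv2.imread(fs[-1])
g=lambda a:cv2.cvtColor(a,cv2.COLOR_BGR2GRAY).astype(np.float32)
for nm,x0 in(("+x end",50),("mid",-5),("-x end",-65)):
    q=proj('top',st(*V,(x0,-115,60)))[0]; r=9
    x,y=int(q[0]),int(q[1]); w=cv2.createHanningWindow((2*r,2*r),cv2.CV_32F)
    print(nm,cv2.phaseCorrelate(g(A)[y-r:y+r,x-r:x+r],g(B)[y-r:y+r,x-r:x+r],w))
E
python3 - <<'E'
import cv2
a=cv2.imread('pics/prof1128.png') if __import__('os').path.exists('pics/prof1128.png') else cv2.imread(''+sorted(__import__('glob').glob('pics/prof1*.png'))[-1].replace('',''))
cv2.imwrite('pics/z1.png',cv2.resize(a[150:215,250:325],None,fx=9,fy=9,interpolation=cv2.INTER_CUBIC))
E
```

```text
prof1022.png
prof1127.png
side0.png
side0b.png
side1.png
sidec.png
top0.png
top0b.png
top1.png
top2.png
top3.png
top4.png
top5.png
top6.png
top7.png
topc.png
+x end ((0.016498604328194943, -0.050436116036667755), 0.9881470372647415)
mid ((0.1375247136009694, 0.0773520288963212), 1.0661125021216311)
-x end ((0.283324152139226, -0.16012504850158038), 0.8652708780618361)
```

View pics/z1.png

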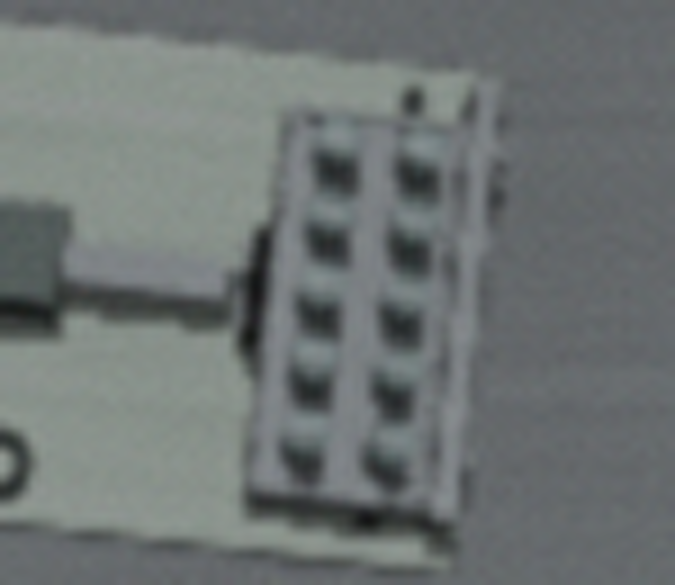

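The -x end moved about 1 mm (0.28 px) while the +x end stayed still, so the rack was pivoting square. One slightly firmer push will show whether it has stopped.

Request:
jog_arm(increments=[[0.001,-0.002,0.001,0],[0.001,-0.003,0.001,0],[0.001,-0.004,0.001,0],[0.001,-0.004,0.001,0]])

```text
clock: 11.78
position: [570.1, 156.1, 57.2]
ee_rot: [0.055, 0.998, 0.018, 0.018]
contact_force: [-1.3, 14.0, 6.2]
gripper_width: 0.3
```

```bash
cat > pc.py <<'E'
from h import *
import glob,sys
a=get_image('top');f='pics/prof%d.png'%int(read_state()['clock']*100);cv2.imwrite(f,a[:,:,::-1])
g=lambda a:cv2.cvtColor(a,cv2.COLOR_BGR2GRAY).astype(np.float32)
B=cv2.imread(f);A=cv2.imread(sys.argv[1]); print(f)
for nm,x0,y0 in(("+x end",50,-115),("mid",-5,-115),("-x end",-65,-115),("ref",-60,30)):
    q=proj('top',st(*V,(x0,y0,60)))[0]; r=9
    x,y=int(q[0]),int(q[1]); w=cv2.createHanningWindow((2*r,2*r),cv2.CV_32F)
    print(nm,np.round(cv2.phaseCorrelate(g(A)[y-r:y+r,x-r:x+r],g(B)[y-r:y+r,x-r:x+r],w)[0],3))
where(); print(read_state()['joint_efforts'].round(2))
E
python3 pc.py pics/prof1127.png
```

```text
pics/prof1182.png
+x end [-0.127  0.291]
mid [-0.05   0.065]
-x end [0.072 0.167]
ref [-0.163 -0.211]
t 11.82 st [  3.73 165.81  57.17] F st [-2.96 12.95  5.83] w -0.1
[ -7.88 -36.06   8.53   3.72  -1.34   0.05]
```

The rack has settled (shifts are within image noise) and the wrist reads 13–14 N, about 10–11 N at the foot. Now backing off gently.

Request:
jog_arm(increments=[[0,-0.003,0,0],[0,-0.002,0,0],[0,-0.001,0,0],[0,0,0,0],[0,0.001,0,0],[0,0.002,0,0],[0,0.003,0,0],[0,0.006,0,0],[0,0.012,0,0],[0,0.02,0,0]])

```text
clock: 13.08
position: [571.6, 175.9, 57.2]
ee_rot: [0.055, 0.998, 0.018, 0.017]
contact_force: [-0.7, -0.2, -0.1]
gripper_width: -0.2
```

```bash
python3 pc.py pics/prof1182.png; python3 -c "
from h import *
goal(60,200,230); print(read_state()['ee_rot'],R.from_quat(read_state()['ee_rot']).as_matrix().round(3))
cv2.imwrite('pics/side2.png',cv2.resize(get_image('side')[150:270,170:290,::-1],None,fx=5,fy=5,interpolation=2))
cv2.imwrite('pics/top8.png',cv2.resize(get_image('top')[140:220,210:320,::-1],None,fx=7,fy=7,interpolation=2))
"
```

```text
pics/prof1312.png
+x end [0.123 0.07 ]
mid [ 0.139 -0.221]
-x end [ 0.07  -0.005]
ref [0.026 0.112]
t 13.12 st [  3.47 186.84  57.49] F st [ 0.48 -0.18  0.57] w 0.3
[-6.600e-01 -4.080e+01  1.296e+01  2.870e+00 -3.000e-02 -2.000e-02]
goal [-0.0623  0.0193 -0.1699] turn 0.41
[0.0548209  0.9981755  0.01826586 0.01751269] [[-0.993  0.109  0.037]
 [ 0.11   0.993  0.035]
 [-0.033  0.038 -0.999]]
```

View pics/side2.png

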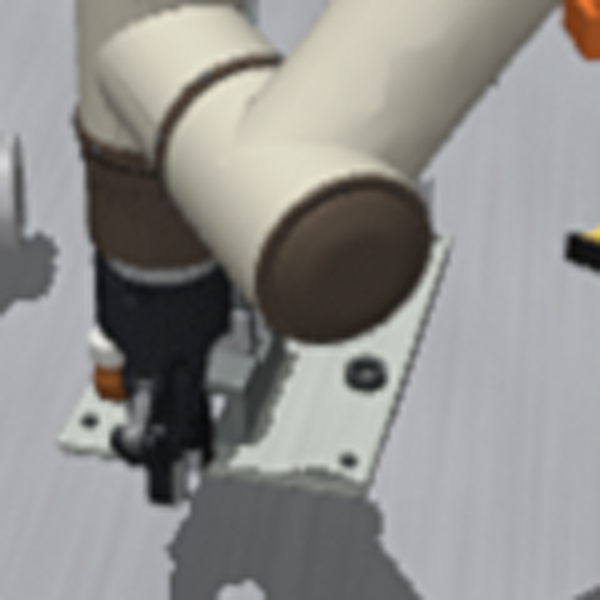

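View pics/top8.png

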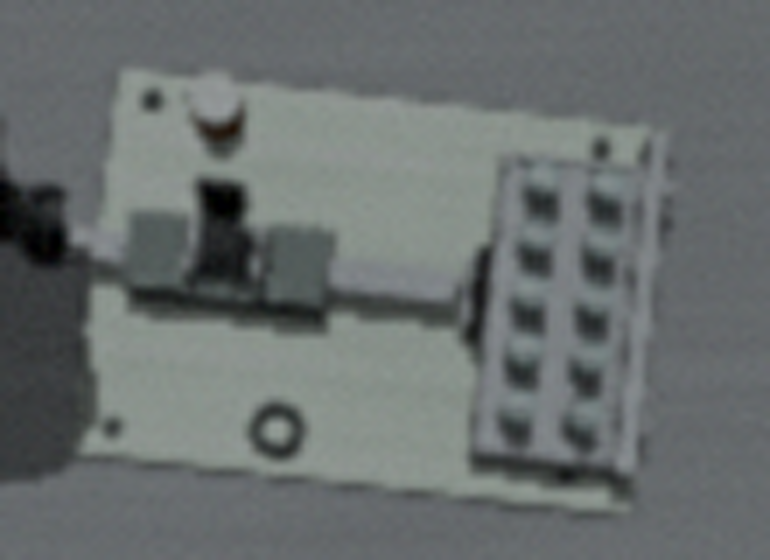

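The side view is blocked by the arm. The top view shows the rack parallel to the fence with the foot (480,295) still on it. Next I'll rise and go round to the lever's +x side.

Request:
jog_arm(increments=[[0,0.018,-0.03,0],[0,0.019,-0.07,0],[0,0.019,-0.11,0],[0,0.019,-0.15,0.2],[-0.02,0.019,-0.18,0.4],[-0.05,0.019,-0.18,0.4],[-0.072,0.019,-0.18,0.4],[-0.072,0.019,-0.18,0.4]])

```text
clock: 14.22
position: [639.6, 180.8, 239.5]
ee_rot: [0.059, 0.998, 0.018, 0.017]
contact_force: [-0.2, 0.1, -1.3]
gripper_width: -0.1
```

```bash
python3 -c "
from h import *
where(); goal(55,50,230)"
```

```text
t 14.22 st [ 69.9  198.48 239.48] F st [-0.22  0.04 -1.26] w -0.1
goal [ 0.015  -0.1487  0.0033] turn -0.06
```

Request:
jog_arm(increments=[[0.003,-0.03,0,0],[0.006,-0.06,0,0],[0.009,-0.09,0,0],[0.012,-0.12,0.001,0],[0.015,-0.149,0.003,0],[0.015,-0.149,0.003,0],[0.015,-0.149,0.003,0]])

```text
clock: 15.1
position: [607.0, 35.3, 230.5]
ee_rot: [0.059, 0.998, 0.018, 0.017]
contact_force: [0.5, -0.0, 0.2]
gripper_width: -0.1
```

```bash
python3 -c "
from h import *
where(); goal(50,50,170)
cv2.imwrite('pics/side3.png',cv2.resize(get_image('side')[130:270,170:290,::-1],None,fx=5,fy=5,interpolation=2))
cv2.imwrite('pics/top9.png',cv2.resize(get_image('top')[120:220,190:320,::-1],None,fx=6,fy=6,interpolation=2))
"
```

```text
t 15.1 st [ 54.65  50.14 230.5 ] F st [0.52 0.06 0.16] w -0.1
goal [ 0.0065 -0.0025  0.0603] turn -0.04
```

View pics/side3.png

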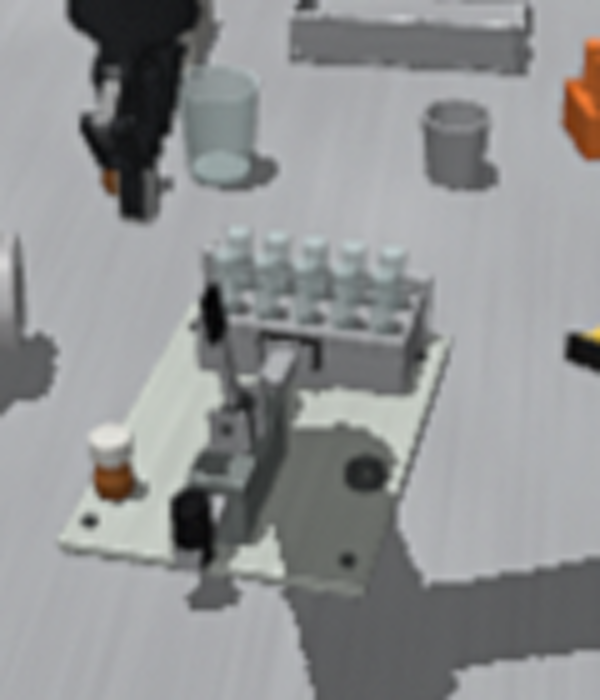

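View pics/top9.png

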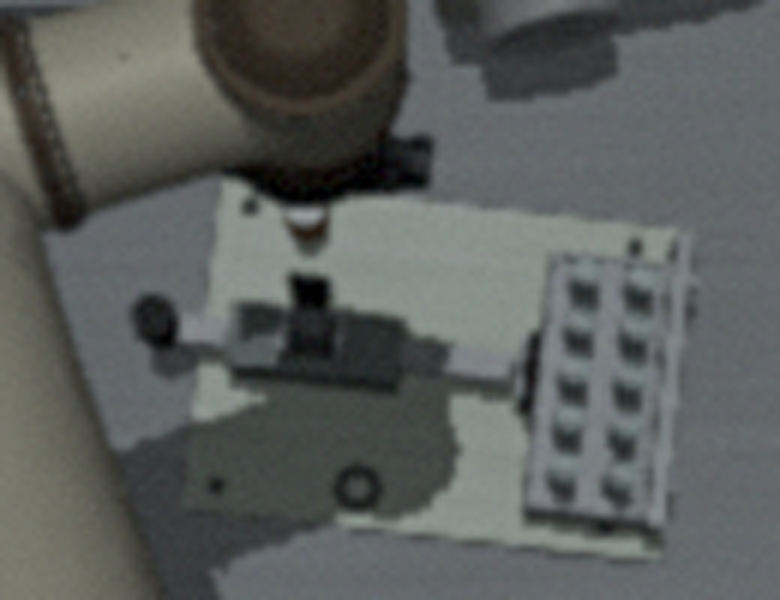

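```bash
python3 -c "
from h import *
print('tip',(proj('side',st(*V,(54.6,50,213)))[0]+.4-[170,130])*5)
for a in (0,.1,.2,.3,.35):
  l=.2-a
  P=[(r*np.sin(l),50,78+r*np.cos(l)) for r in (0,56,90)]
  print(a,((proj('side',st(*V,P))+.4-[170,130])*5).round(0).tolist(),((proj('top',st(*V,P))+.4-[190,120])*6).round(0).tolist())
"
```

```text
tip [138.27363485 216.8198087 ]
0 [[234.0, 410.0], [213.0, 337.0], [201.0, 290.0]] [[311.0, 335.0], [309.0, 298.0], [308.0, 274.0]]
0.1 [[234.0, 410.0], [222.0, 337.0], [215.0, 290.0]] [[311.0, 335.0], [308.0, 307.0], [306.0, 290.0]]
0.2 [[234.0, 410.0], [231.0, 337.0], [229.0, 291.0]] [[311.0, 335.0], [307.0, 317.0], [304.0, 306.0]]
0.3 [[234.0, 410.0], [240.0, 339.0], [243.0, 294.0]] [[311.0, 335.0], [306.0, 328.0], [302.0, 323.0]]
0.35 [[234.0, 410.0], [244.0, 340.0], [250.0, 295.0]] [[311.0, 335.0], [305.0, 333.0], [301.0, 331.0]]
```

Lever angle is about 0.07 rad (end piece from (222,337) to (208,287) in the side crop). The fingertip projection matches the picture. I'll descend beside the lever and sweep it over along the arc.

Request:
jog_arm(increments=[[0.006,-0.001,0.02,0],[0.006,-0.002,0.045,0],[0.006,-0.0025,0.063,0],[0.006,-0.0025,0.063,0],[0.006,-0.0025,0.063,0]])

```text
clock: 15.82
position: [604.0, 36.7, 168.0]
ee_rot: [0.058, 0.998, 0.018, 0.018]
contact_force: [-0.2, 0.2, -0.5]
gripper_width: -0.4
```

```bash
python3 -c "
from h import *
where()
for g in [(28,50,168),(16,50,170),(1,50,169),(-13.6,50,166),(-27,50,159.5),(-39,50,151)]:goal(*g)"
```

```text
t 15.82 st [ 51.47  51.17 168.03] F st [-0.26  0.22 -0.53] w -0.4
goal [ 0.0235 -0.0011 -0.0008] turn 0.06
goal [ 0.0354 -0.001  -0.0032] turn 0.06
goal [ 0.0504 -0.001  -0.0027] turn 0.06
goal [ 0.0651 -0.0011 -0.0002] turn 0.06
goal [ 0.0787 -0.0013  0.0059] turn 0.06
goal [ 0.091  -0.0016  0.014 ] turn 0.06
```

Request:
jog_arm(increments=[[0.01,-0.001,0,0],[0.018,-0.001,0,0],[0.024,-0.001,-0.001,0],[0.03,-0.001,-0.002,0],[0.036,-0.001,-0.003,0],[0.043,-0.001,-0.003,0],[0.05,-0.001,-0.003,0]])

```text
clock: 16.7
position: [555.4, 41.6, 170.2]
ee_rot: [0.058, 0.998, 0.019, 0.02]
contact_force: [7.2, -1.1, -0.4]
gripper_width: -0.2
```

```bash
python3 -c "
from h import *
where()
for g in [(-13.6,50,166),(-27,50,159.5),(-39,50,151),(-49,50,140),(-57,50,127)]:goal(*g)
cv2.imwrite('pics/side4.png',cv2.resize(get_image('side')[150:270,170:290,::-1],None,fx=5,fy=5,interpolation=2))
"
```

```text
t 16.7 st [  2.62  50.38 170.21] F st [ 7.24 -0.2  -0.39] w -0.2
goal [ 0.0164 -0.0005  0.0036] turn 0.08
goal [ 0.03   -0.0007  0.0096] turn 0.08
goal [ 0.0423 -0.001   0.0176] turn 0.08
goal [ 0.0527 -0.0014  0.0282] turn 0.08
goal [ 0.0612 -0.0019  0.0409] turn 0.08
```

View pics/side4.png

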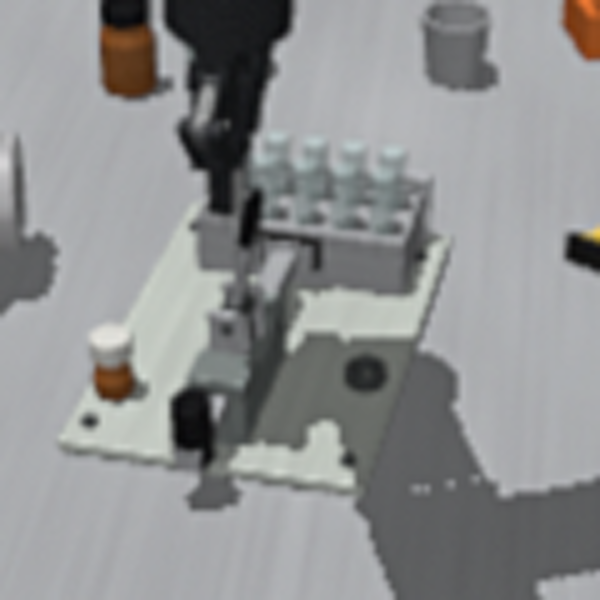

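The lever (end piece at (250,218)) is now past upright, with a 7 N push. Continuing along the arc.

Request:
jog_arm(increments=[[0.009,-0.001,0.001,0],[0.0165,-0.001,0.003,0],[0.024,-0.001,0.006,0],[0.031,-0.001,0.01,0],[0.037,-0.001,0.0135,0],[0.043,-0.001,0.018,0],[0.043,-0.001,0.018,0]])

```text
clock: 17.62
position: [514.0, 46.8, 152.8]
ee_rot: [0.057, 0.998, 0.019, 0.022]
contact_force: [2.0, -0.2, 8.6]
gripper_width: 0.1
```

```bash
python3 -c "
from h import *
where()
for g in [(-39,50,151),(-49,50,140),(-57,50,127),(-62,50,112.6),(-63.8,50,105)]:goal(*g)
cv2.imwrite('pics/side5.png',cv2.resize(get_image('side')[150:270,170:290,::-1],None,fx=5,fy=5,interpolation=2))
"
```

```text
t 17.62 st [-39.12  50.64 152.85] F st [1.98 0.07 8.55] w 0.1
goal [-0.     -0.0007  0.0018] turn 0.14
goal [ 0.0104 -0.0011  0.0124] turn 0.14
goal [ 0.0189 -0.0016  0.025 ] turn 0.14
goal [ 0.0245 -0.0022  0.0392] turn 0.14
goal [ 0.0266 -0.0025  0.0467] turn 0.14
```

View pics/side5.png

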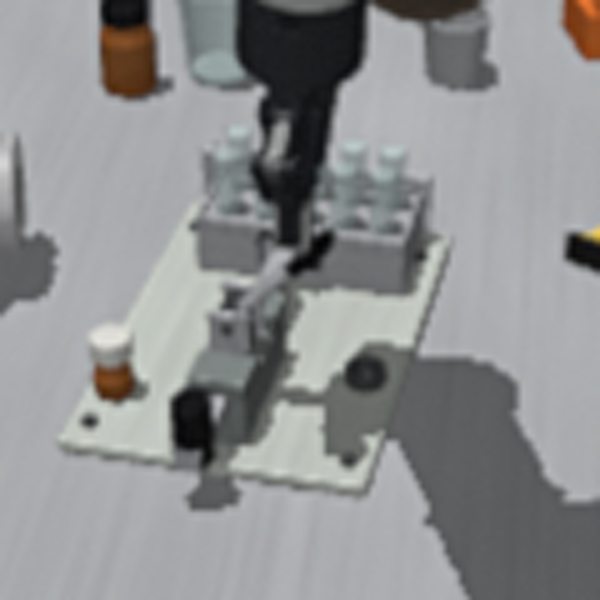

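The lever is about 50° over, with the fingertips on the end piece's inner half. Continuing down, slightly further out.

Request:
jog_arm(increments=[[0.006,-0.001,0.004,0],[0.011,-0.001,0.0095,0],[0.015,-0.001,0.0155,0],[0.019,-0.001,0.021,0],[0.022,-0.0015,0.027,0],[0.0245,-0.002,0.033,0],[0.0265,-0.002,0.038,0],[0.0265,-0.002,0.038,0]])

```text
clock: 18.68
position: [488.6, 49.0, 113.0]
ee_rot: [0.057, 0.998, 0.019, 0.021]
contact_force: [-0.2, -0.3, 0.8]
gripper_width: 0.0
```

```bash
python3 -c "
from h import *
where()
for g in [(-62,50,112.6),(-63.8,50,105),(-63,50,101)]:goal(*g)
cv2.imwrite('pics/side6.png',cv2.resize(get_image('side')[150:270,170:290,::-1],None,fx=5,fy=5,interpolation=2))
"
```

```text
t 18.68 st [-64.62  49.85 113.03] F st [-0.21 -0.3   0.78] w 0.0
goal [-0.0026  0.0001  0.0005] turn 0.14
goal [-0.0005 -0.0002  0.0081] turn 0.14
goal [-0.0011 -0.0003  0.0121] turn 0.14
```

View pics/side6.png

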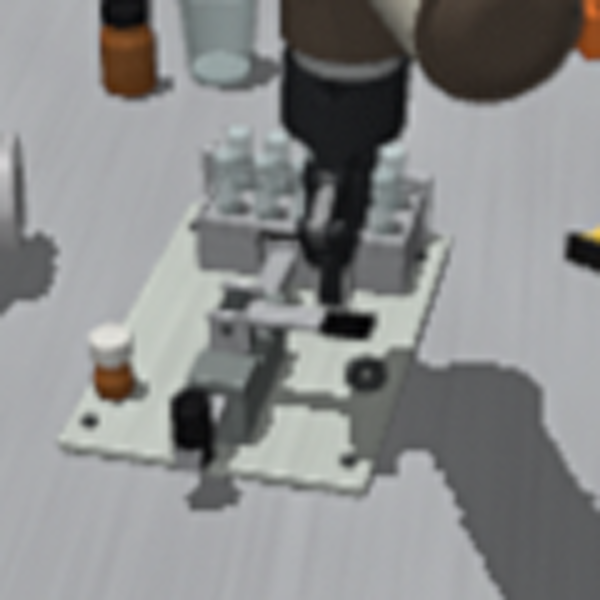

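The lever has snapped down (end piece at (350,325), no force on the tool). I'll lift away and check.

Request:
jog_arm(increments=[[0,0,-0.02,0],[0,0,-0.06,0],[0,0,-0.11,0],[0,0,-0.16,0],[0.03,0.03,-0.2,0],[0.08,0.06,-0.2,0],[0.08,0.06,-0.2,0]])

```text
clock: 19.6
position: [405.3, 112.2, 313.4]
ee_rot: [0.054, 0.998, 0.02, 0.022]
contact_force: [0.5, 0.0, 1.0]
gripper_width: 0.1
```

```bash
python3 -c "
from h import *
where()
for a in (1.5,1.6,1.75):
  l=.2-a
  P=[(r*np.sin(l),50,78+r*np.cos(l)) for r in (0,56,90)]
  print(a,((proj('side',st(*V,P))+.4-[170,150])*5).round(0).tolist())
cv2.imwrite('pics/side7.png',cv2.resize(get_image('side')[150:270,170:290,::-1],None,fx=5,fy=5,interpolation=2))
cv2.imwrite('pics/top10.png',cv2.resize(get_image('top')[140:220,210:320,::-1],None,fx=7,fy=7,interpolation=2))
"; python3 pc.py pics/prof1312.png
```

```text
t 19.6 st [-154.74  102.88  313.38] F st [0.46 0.06 0.97] w 0.1
1.5 [[234.0, 310.0], [316.0, 302.0], [368.0, 298.0]]
1.6 [[234.0, 310.0], [318.0, 310.0], [371.0, 309.0]]
1.75 [[234.0, 310.0], [320.0, 321.0], [373.0, 327.0]]
pics/prof1975.png
+x end [ 0.018 -0.071]
mid [-0.093  0.354]
-x end [-0.17   0.245]
ref [-0.358 -0.201]
t 19.75 st [-152.17  101.62  312.5 ] F st [-0.07  0.08  0.5 ] w -0.2
[  0.47 -17.64  19.32   4.26   0.1   -0.  ]
```

View pics/side7.png

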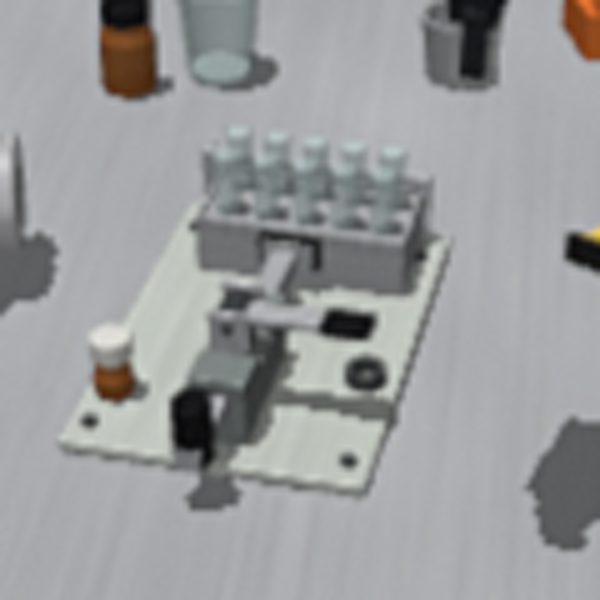

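View pics/top10.png

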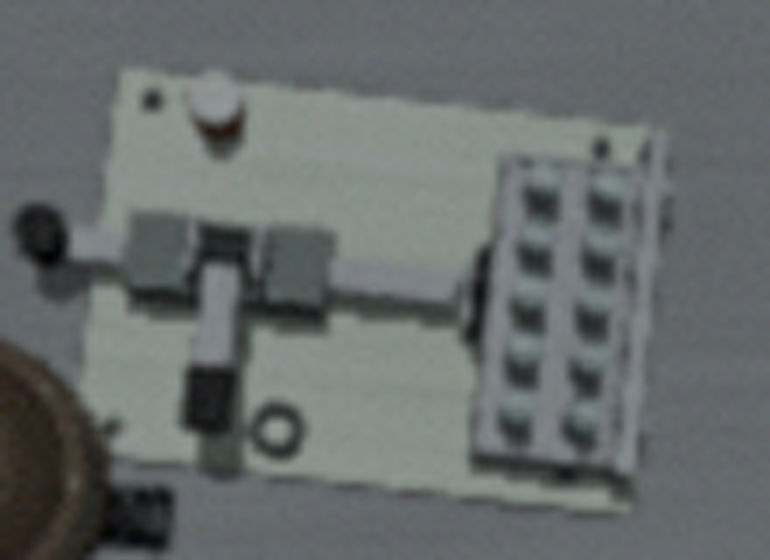

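The lever end at (373,326) matches the projection for 1.75 (373,327), the foot is on the rack, and jar and ring are undisturbed. One numeric check of squareness: edge fits of rack and fence.

```bash
cat > sq.py <<'E'
from h import *
import sys
im=np.mean([get_image('top').astype(np.float32).mean(2) for _ in range(4)],0)
def edge(x,y0,y1,lev,z):
    ys=np.arange(y0,y1,-.25); q=proj('top',st(*V,[(x,y,z) for y in ys])).astype(np.float32)
    a=cv2.remap(im,q[:,0].reshape(1,-1),q[:,1].reshape(1,-1),cv2.INTER_CUBIC)[0]
    i=np.where(a<lev)[0]; return ys[i[0]] if len(i) else np.nan
for nm,y0,y1,lev,z in(("rack near",-68,-84,125,55),("fence back",-156,-166,112,65)):
    X=np.r_[-72:-30:3,30:62:3] if 'rack' in nm else np.arange(-72,62,3); Y=np.array([edge(x,y0,y1,lev,z) for x in X]); m=~np.isnan(Y)
    p=np.polyfit(X[m],Y[m],1); r=Y[m]-np.polyval(p,X[m]); k=abs(r)<2.5*np.median(abs(r))+.2
    p=np.polyfit(X[m][k],Y[m][k],1); print(nm,"slope deg",np.degrees(p[0]).round(2),"y0",p[1].round(2),"rms",r[k].std().round(2),k.sum()); print(Y)
E
python3 sq.py
```

```text
rack near slope deg -0.78 y0 -77.17 rms 0.55 20
[-76.75 -76.5  -76.   -76.25 -76.5  -76.25 -76.5  -78.25 -78.75 -78.25
 -77.5  -75.25 -73.25 -71.75 -77.5  -77.   -77.   -77.25 -77.25 -78.25
 -78.75 -78.5  -78.   -78.   -78.  ]
fence back slope deg 0.09 y0 -159.74 rms 1.08 44
[-158.75 -158.75 -159.25 -160.25 -160.25 -159.75 -159.25 -159.5  -161.25
 -161.5  -160.75 -159.75 -159.5  -159.5  -159.25 -159.25 -159.   -159.
 -160.5  -162.   -161.25 -160.25 -159.75 -159.5  -159.   -158.75 -158.75
 -158.75 -159.25 -160.   -161.5  -162.   -161.   -160.   -159.5  -159.
 -158.5  -158.5  -158.5  -158.5  -158.5  -158.75 -160.   -165.5  -162.5 ]
```

Aliasing makes this noisy (±1.5 mm wobble). I'll average over whole wobble periods and compare the fence front line (initial image) with the rack's edges.

```bash
cat > sq2.py <<'E'
from h import *
import glob
now=[get_image('top')[:,:,::-1] for _ in range(4)]
imn=np.mean([a.astype(np.float32).mean(2) for a in now],0); cv2.imwrite('pics/now_avg.png',np.mean(now,0).astype(np.uint8))
im0=cv2.imread('pics/top0.png').astype(np.float32).mean(2)
def cross(im,x,ys,z,kind):
    q=proj('top',st(*V,[(x,y,z) for y in ys])).astype(np.float32)
    a=cv2.remap(im,q[:,0].reshape(1,-1),q[:,1].reshape(1,-1),cv2.INTER_LINEAR)[0]
    if kind=='area': # edge position by integral between plateau levels (ys descending)
        hi,lo=np.max(a),np.min(a[-1:]) ; return None
    return a
# fence front strip: dark-line centroid ; fence top bright centroid
def cent(im,x,y0,y1,z,sign):
    ys=np.arange(y0,y1,-.25);a=cross(im,x,ys,z,'');w=np.clip(sign*(a-np.median(a)),0,None)
    return (w*ys).sum()/w.sum()
def fit(nm,X,Y):
    X,Y=np.array(X,float),np.array(Y)
    # line + wobble sinusoid
    from scipy.optimize import least_squares
    best=None
    for P in np.arange(24,44,1.):
        for n in (1,):
            A=np.c_[np.ones_like(X),X,np.cos(2*np.pi*X/P),np.sin(2*np.pi*X/P)]
            c,*_=np.linalg.lstsq(A,Y,rcond=None);r=Y-A@c
            if best is None or r.std()<best[0]:best=(r.std(),P,c)
    s=np.polyfit(X,Y,1)
    print(nm,'slope deg',np.degrees(best[2][1]).round(2),'(plain',np.degrees(s[0]).round(2),') y0',best[2][0].round(2),'P',best[1],'res',best[0].round(2))
Xf=np.arange(-72,64,2)
for t,I in(('init',im0),('now',imn)):
    fit(t+' fence top bright',Xf,[cent(I,x,-150,-164,65,1) for x in Xf])
fit('init fence dark',Xf,[cent(im0,x,-141,-157,60,-1) for x in Xf])
def halfx(im,x,y0,y1,lev,z):
    ys=np.arange(y0,y1,-.25);a=cross(im,x,ys,z,'');i=np.where(a<lev)[0]
    return ys[i[0]] if len(i) else np.nan
Xr=np.r_[-74:-28:2,30:58:2]
fit('now rack near',Xr,[halfx(imn,x,-68,-84,126,55) for x in Xr])
# plate edges both ends for angle reference
def rise(im,x,y0,y1,lev,z):
    ys=np.arange(y0,y1,-.25);a=cross(im,x,ys,z,'');i=np.where(a>lev)[0]
    return ys[i[0]] if len(i) else np.nan
Xp=np.r_[-90:-24:2,24:92:2]
fit('plate +y edge',Xp,[rise(im0,x,130,110,120,10) for x in Xp])
E
python3 sq2.py; python3 -c "
import cv2
a=cv2.imread('pics/now_avg.png')[155:215,275:312];cv2.imwrite('pics/z2.png',cv2.resize(a,None,fx=10,fy=10,interpolation=cv2.INTER_NEAREST))"
```

```text
init fence top bright slope deg -0.3 (plain -0.3 ) y0 -156.03 P 33.0 res 0.3
now fence top bright slope deg -0.22 (plain -0.18 ) y0 -155.48 P 32.0 res 0.31
init fence dark slope deg -0.58 (plain -0.53 ) y0 -149.37 P 34.0 res 0.11
now rack near slope deg -0.58 (plain -0.89 ) y0 -76.67 P 32.0 res 1.8
plate +y edge slope deg -0.59 (plain -0.55 ) y0 117.91 P 29.0 res 0.3
```

View pics/z2.png

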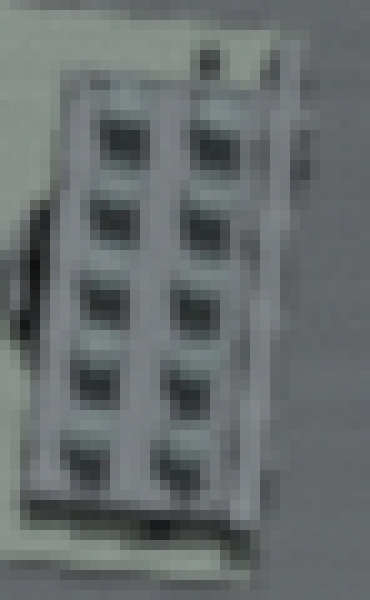

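Rack (-0.58°), fence (-0.58°) and plate edge (-0.59°) slopes all agree, so the rack is square on the fence. The arm is clear, so I'm handing in.

```bash
python3 -c "
from bench import *
print(read_state()['clock'],read_state()['contact_force']); print(job_done())"
```

```text
20.15 [0.77682998 0.06417938 0.30790226]
the job is handed in; nothing more can be done
None
```

I pushed the tube in by its knob until the rack stood square against the fence, then threw the cam lever fully down. I handed the job in at about 20 s, with the arm clear of everything.

- **Press force:** The wrist read 13–14 N at the end of the push. Taking off about 3 N of tube drag leaves roughly 10–11 N at the foot. This is an estimate: the readings are noisy by about 1 N, and the foot force was never measured directly. Backing the fingers off let the foot spring back a little before clamping, so the clamped pressure is lower than that peak and I could not measure it.
- **Rack squareness:** In the top view the rack, fence and plate edges have slopes of -0.58°, -0.58° and -0.59°. The rack edge fit was poor (1.8 mm scatter from pixel aliasing), and one earlier, cruder fit disagreed by nearly 0.9°. Seating against the fence is good only to about 1–2 mm from the pictures.
- **Lever:** It snapped down by itself, taking at most about 9 N in the readings. Its end lies within 1 px of where 1.75 rad would put it, and I did not press it against the stop.
- **Everything else:** After the lever closed, the foot still appears against the rack. The jar and ring are where they started; I did not check the bottle and beaker again at the end.

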